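# Size the objective can in the taper gauge

### The job

Find the diameter of the squat screw can with the taper gauge: stand the can upright on the gauge's plate in the wide mouth of the slot and slide it along, still standing, towards the narrow end until it wedges between the two walls, and leave it there. Then slide the gauge's cursor along its rail until its pointer is level with the middle of the can, so that the reading stays marked.

Things in the scene. Friction and masses are not known exactly. Their poses are not given: they have to be found in the camera images.
- can_center (a point): Centre (26 mm above its underside) of the squat screw can: black body 35 mm across, 30 mm high, under a grey ribbed lid 37.6 mm across, 22 mm high; 52 mm in all, 70 g. Stands loose on the bench on the robot's right of the gauge, near an oil bottle, a sample vial (both 50 mm high, 26 mm wide or less) and a small flat box; the widest of the round ones. z is up.
- gauge: Fixed metal taper gauge. Plate (the slot's floor) 6 mm thick, x -8 to 150 mm, y -94 to 50 mm; two walls, tops 20 mm above the bench, 10 mm thick. Origin: on the bench under the middle of the slot's wide mouth; x along the slot's middle to the narrow end, away from the robot. Slot 72 mm wide at x=0, 16 mm at x=140 mm: the can's body wedges with its axis at x = 91 mm. Cursor rail at y=-75 mm.
- cursor_fin (a point): Grip point of the cursor, a black block on the rail at the gauge's right edge: upright fin 14 mm thick along the slot, 22 mm across it, top 51 mm and this point 38 mm above the bench; rail top 12 mm. Its steel pointer is level with this point along the slot. Axes as the gauge's; slides along x only, 110 mm, about 1 N friction, stays where left; starts near the mouth end.
Things that resemble listed ones, but are neither listed nor needed, are in the scene too. What is shaped like the part that bears can_center but red or turquoise is not meant.

How it is judged:
By the outcome, as a careful person would: the job done as asked, in the order asked, and still so for the second after the job is handed in, with the robot touching nothing.
It also fails if it takes over 48 s, if anything falls off the work surface, if the arm or the gripper's body presses on something with over 40 N, if the wrist force passes 120 N, or if a joint passes its speed limit or range.

### The arm

A 6-joint arm with a two-finger parallel gripper is mounted at the origin on a cart in front of the work surface, level with it; the furniture and walls round the work are solid. World frame = base frame: x ahead of the robot, y to its left, z up, the work surface at z = 0. Lengths are in mm, angles in rad, forces in N, time in s.
With the tool pointing down it reaches from about 400 to 825 mm from the base axis. Payload 7 kg.
Tool frame: the origin (TCP) lies at the very end of the fingers, on their centre line; the grasp point (between the pads) lies 19 mm behind it; z points along the fingers, y is the line along which they close (so a half turn about z gives the same grasp; the last joint's range is limited). The gripper opens to 88 mm and grips with 3 to 60 N. Pads are 19 mm wide; open, the fingers measure 130 mm over their backs; the gripper's body (78 mm by 193 mm) begins 47 mm behind the grasp point.
Start: joints at [1.456, 0.359, 0.012, 0, -1.224, -0.288], TCP at [264.603, 620.951, 226.561] pointing down, gripper open.
Joint ranges: [-3.07, 3.07], [-1.43, 2.12], [-1.02, 1.25], [-3.03, 1.67], [-3.05, -0], [-3.03, 3.03]. Speed limits (rad/s): [2.39, 2.39, 3.01, 3.14, 3.14, 3.14].

### API

Orientations are given as a unit quaternion [x, y, z, w].
In Python, from plant import bot gives the robot as it stands. Calls block until the motion is done:
- bot.move_ptp(position, orientation): joint-space move of the TCP to a pose.
- bot.line_to(position, velocity=150, ori=None): straight line of the TCP; ori=None keeps the orientation; velocity is the mean speed in mm/s.
- bot.move_joints(angles): joint-space move.
- bot.move_gripper(opening, force=None): finger opening in mm; force is the grip in N (None keeps the last); returns when the fingers have stopped.
- bot.pause(seconds).
- bot.solve_ik(position, orientation): joint angles nearest the present ones, or None.
- bot.read_state(): the state.
- bot.camera(name): name is "scene" or "top"; returns the picture (384x512x3 uint8, red, green, blue); there is no depth.
- bot.get_calibration(name): a dict with "fx", "fy", "cx", "cy" (pixels), "view" (4x4, takes a point from world to camera coordinates). Camera axes: x right, y up, looking along -z (the intrinsics and any distortion apply to the point x, -y, -z); pixel columns grow to the right and rows downward; lengths in mm; the calibration is good to about 2 mm. A picture is of the moment at which its call begins. get_calibration takes no time and is no camera call.
A pose or a line that the arm cannot do raises bot.Unreachable and nothing moves.
- bot.close_job(): hands the job in; it is judged then, once.
The state is a dict: "t": time; "joint_pos": joint angles; "qvel": joint speeds; "tau": joint torques, N m; "tcp_pos": TCP position; "eef_rot": TCP orientation; "contact_force": force on the tool from outside, world axes, zero at the start; "moment": the same for the moment, N m; "width": finger opening in mm; "finger_force": force on a finger pad.
Only numpy, scipy, OpenCV 4.12 (cv2) and the standard library are available. Lean on these libraries where they do the work, as an engineer would, in place of code of your own. Each camera call takes 0.05 s, during which the arm holds its last target. There are 200 camera calls.

## Working session

There is one attempt and no reset: what is moved stays moved. The work goes in short steps, each a Python script; the robot and the scene stay as the last script left them, time stands still between calls to the robot, and variables do not carry over. Pictures are saved under pics/ and viewed, at most 12 in all, crops included, and the job is handed in when it is done.

```bash
mkdir -p pics; ls; python3 - <<'E'
from plant import bot
import cv2
for n in("scene","top"):
    im=bot.camera(n); cv2.imwrite(f"pics/{n}0.png",cv2.resize(im[:,:,::-1],None,fx=1.5,fy=1.5,interpolation=cv2.INTER_CUBIC)); cv2.imwrite(f"{n}_raw.png",im[:,:,::-1]); print(n,bot.get_calibration(n))
s=bot.read_state();print(s)
E
```

```text
pics
scene {'fx': 356.56846688706304, 'fy': 356.56846688706304, 'cx': 256.9768967153112, 'cy': 190.64102742994186, 'view': array([[-8.76059571e-01, -4.82201865e-01,  9.94201267e-04,
         3.86781650e+02],
       [ 3.51159889e-01, -6.36568107e-01,  6.86635113e-01,
        -3.69890173e+02],
       [-3.30463855e-01,  6.01882386e-01,  7.27001536e-01,
        -5.76786264e+02],
       [ 0.00000000e+00,  0.00000000e+00,  0.00000000e+00,
         1.00000000e+00]])}
top {'fx': 380.6537755978092, 'fy': 380.6537755978092, 'cx': 264.371387142998, 'cy': 189.78130442257847, 'view': array([[ 2.20457980e-02, -9.99284470e-01, -3.07332186e-02,
        -1.87455386e+02],
       [ 9.97075448e-01,  1.97262894e-02,  7.38337644e-02,
        -5.70040098e+02],
       [-7.31746818e-02, -3.22710619e-02,  9.96796892e-01,
        -8.84647825e+02],
       [ 0.00000000e+00,  0.00000000e+00,  0.00000000e+00,
         1.00000000e+00]])}
{'t': 0.1, 'joint_pos': array([ 1.45609319e+00,  3.59319991e-01,  1.11642080e-02, -3.12435127e-04,
       -1.22409197e+00, -2.88120277e-01]), 'qvel': array([ 1.15474854e-03,  1.25203774e-03,  9.24435331e-04,  4.82456032e-05,
       -6.61169892e-04, -9.00918888e-04]), 'tau': array([-1.30769084e-03, -5.84164345e+01,  2.93754601e+01,  7.01552063e+00,
        1.02428271e-02, -4.98003226e-05]), 'tcp_pos': array([264.45231164, 620.57260951, 225.71858675]), 'eef_rot': array([ 9.79774228e-01, -2.00104757e-01, -8.34851405e-05,  7.35706947e-04]), 'contact_force': array([-0.5984525 ,  0.72736583, -0.8591863 ]), 'moment': array([-0.03383872, -0.02399997,  0.04737083]), 'finger_force': 0.0, 'width': 87.45888189728659}
```

View pics/top0.png

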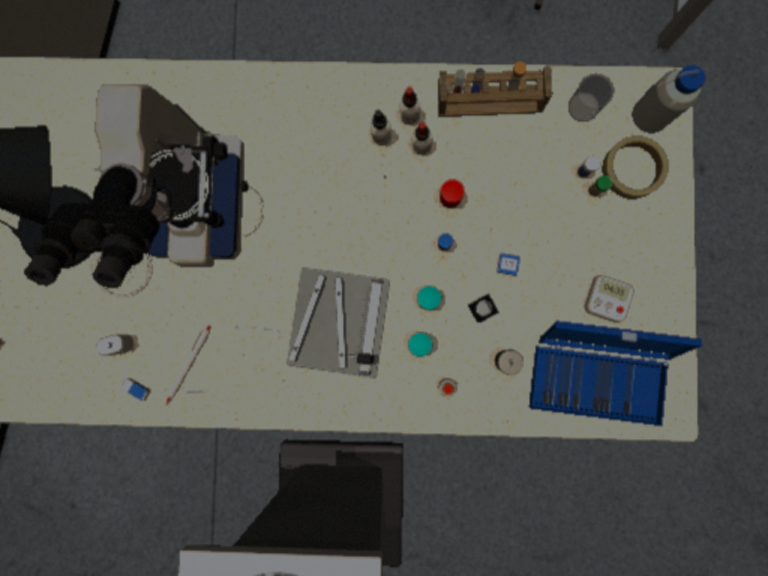

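View pics/scene0.png

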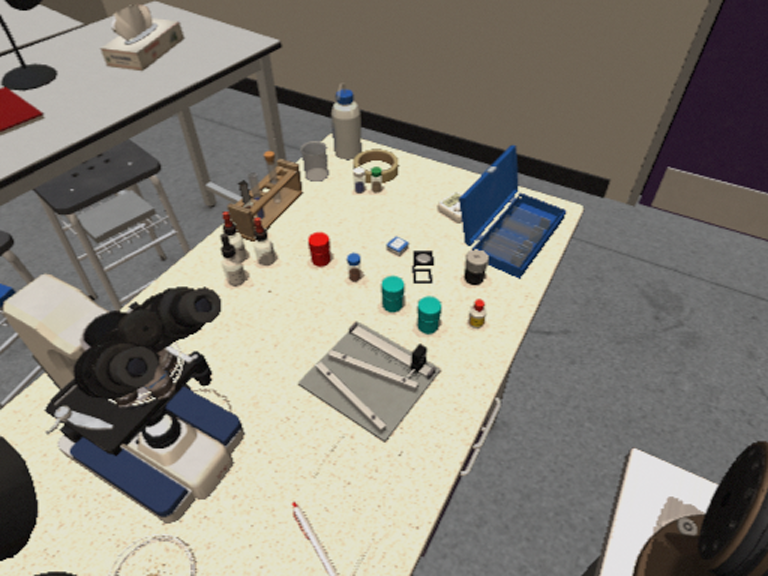

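The top view shows the can's grey lid at about (339,241) in raw pixels, right by the blue case. The gauge is centred near (226,215) with its mouth towards the robot, and the cursor is at (244,239). The turquoise cans at (286,199) and (280,230) are decoys. In the scene view the can is at (317,178). Next I'll measure.

```bash
cat > h.py <<'E'
from plant import bot
import numpy as np, cv2
def ray(n,uv,z):
    c=bot.get_calibration(n);V=c["view"];R=V[:3,:3];t=V[:3,3]
    uv=np.atleast_2d(np.asarray(uv,float))
    d=np.c_[(uv[:,0]-c["cx"])/c["fx"],-(uv[:,1]-c["cy"])/c["fy"],-np.ones(len(uv))]@R
    o=-R.T@t
    return o+d*((z-o[2])/d[:,2])[:,None]
def proj(n,P):
    c=bot.get_calibration(n);V=c["view"];p=np.atleast_2d(P)@V[:3,:3].T+V[:3,3]
    return np.c_[c["cx"]+c["fx"]*p[:,0]/-p[:,2],c["cy"]-c["fy"]*p[:,1]/-p[:,2]]
def blobs(m,box,amin=20):
    x0,y0,x1,y1=box;k=np.zeros(m.shape,np.uint8);k[y0:y1,x0:x1]=m[y0:y1,x0:x1]
    return sorted([c for c in cv2.findContours(k,cv2.RETR_EXTERNAL,cv2.CHAIN_APPROX_NONE)[0] if cv2.contourArea(c)>=amin],key=cv2.contourArea,reverse=True)
E
python3 - <<'E'
from h import *
im=cv2.imread("top_raw.png");hsv=cv2.cvtColor(im,cv2.COLOR_BGR2HSV)
for p in [(200,230),(218,215),(206,205),(245,210),(339,241),(244,239),(300,260),(227,230)]: print(p,im[p[1],p[0]],hsv[p[1],p[0]])
def crop(f,box,s,o):
    x0,y0,x1,y1=box;return cv2.resize(cv2.imread(f)[y0:y1,x0:x1],None,fx=s,fy=s,interpolation=cv2.INTER_NEAREST)
a=crop("top_raw.png",(180,170,270,260),5,0);b=crop("top_raw.png",(300,200,370,290),5,0)
cv2.imwrite("pics/crop1.png",np.hstack([a,b]))
a=crop("scene_raw.png",(190,205,300,300),4,0);b=crop("scene_raw.png",(270,140,360,235),4,0)
cv2.imwrite("pics/crop2.png",np.hstack([a,b]))
E
```

```text
(200, 230) [54 57 57] [30 13 57]
(218, 215) [88 97 98] [27 26 98]
(206, 205) [133 134 133] [ 60   2 134]
(245, 210) [128 128 126] [ 90   4 128]
(339, 241) [ 83  93 100] [ 18  43 100]
(244, 239) [29 30 32] [10 24 32]
(300, 260) [ 14  25 138] [  3 229 138]
(227, 230) [136 135 133] [100   6 136]
```

View pics/crop1.png

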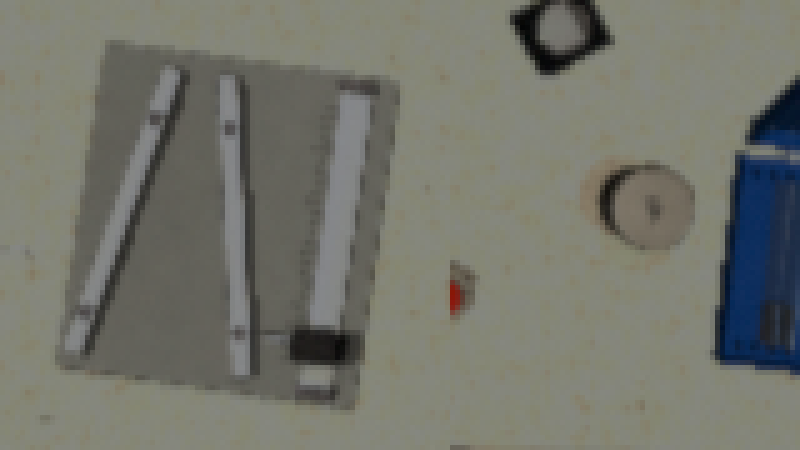

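View pics/crop2.png

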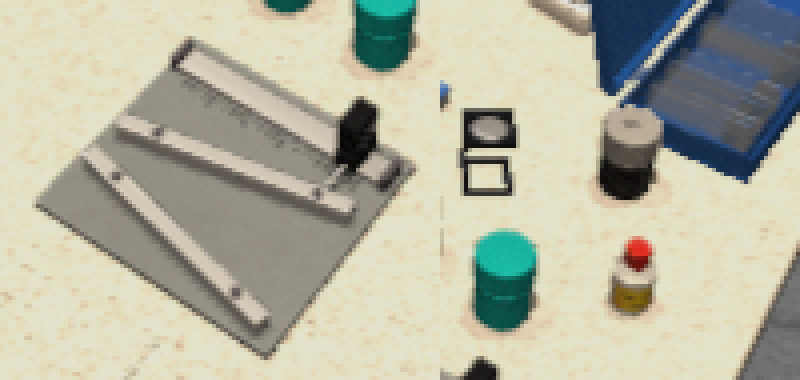

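The crops show the plate corners (crop1 px/5+offset) at about (201,178), (260,185), (251,252) and (192,243). The white walls taper upward in the image. The can's lid disc is centred near (340,241) and its black body is visible in both views.

```bash
python3 - <<'E'
from h import *
im=cv2.imread("top_raw.png");hsv=cv2.cvtColor(im,cv2.COLOR_BGR2HSV).astype(int);S,V=hsv[...,1],hsv[...,2]
sc=cv2.imread("scene_raw.png");hs=cv2.cvtColor(sc,cv2.COLOR_BGR2HSV).astype(int)
print("table",hsv[200,190],hsv[260,200],"wallscene",hs[240,230],"plate",hs[270,240],"table",hs[200,200],"lid",hs[173,317],"tbl",hs[180,340])
def plate(n,H,thr):
    h=cv2.GaussianBlur(H,(0,0),.1) if 0 else H
    m=((H[...,1]<thr)).astype(np.uint8)
    return m
# top plate: low saturation or dark within box
box=(183,170,268,260)
m=cv2.morphologyEx(((S<36)|(V<70)).astype(np.uint8),cv2.MORPH_CLOSE,np.ones((3,3),np.uint8))
c=blobs(m,box)[0];P=ray("top",c[:,0],6)[:,:2]
r=cv2.minAreaRect(P.astype(np.float32));print("top plate",r)
box=(190,205,303,300)
H=hs;m=cv2.morphologyEx(((H[...,1]<26)|(H[...,2]<90)).astype(np.uint8),cv2.MORPH_OPEN,np.ones((3,3),np.uint8))
c=blobs(m,box)[0];P=ray("scene",c[:,0],6)[:,:2]
print("scene plate",cv2.minAreaRect(P.astype(np.float32)))
# walls top
m=((V>118)&(S<16)).astype(np.uint8)
for c in blobs(m,(183,170,268,260)):
    P=ray("top",c[:,0],20)[:,:2];print("wall",np.round(cv2.minAreaRect(P.astype(np.float32))[0],1),cv2.minAreaRect(P.astype(np.float32))[1:])
# can lid
m=((S<60)&(V>60)&(V<125)&(hsv[...,0]<24)).astype(np.uint8)
m=cv2.morphologyEx(m,cv2.MORPH_OPEN,np.ones((3,3),np.uint8))
for c in blobs(m,(322,222,352,260)):
    (u,v),rad=cv2.minEnclosingCircle(c);mo=cv2.moments(c);print("lid",(u,v),rad,mo["m10"]/mo["m00"],mo["m01"]/mo["m00"],cv2.boundingRect(c),ray("top",[u,v],52))
m=((hs[...,1]<60)&(hs[...,2]<190)&(hs[...,0]<60)|(hs[...,2]<60)).astype(np.uint8)
for c in blobs(m,(302,160,336,195)):
    x,y,w,h=cv2.boundingRect(c);print("scene can",x,y,w,h)
for c in blobs((hs[...,2]<60).astype(np.uint8),(302,160,336,195)):
    x,y,w,h=cv2.boundingRect(c);print("scene black",x,y,w,h)
# cursor
for c in blobs((V<45).astype(np.uint8),(230,225,255,250),8):
    P=ray("top",c[:,0],51)[:,:2];print("cursor",cv2.boundingRect(c),cv2.minAreaRect(P.astype(np.float32)))
E
```

```text
table [ 35  25 134] [ 35  23 135] wallscene [ 18  33 188] plate [ 18  34 210] table [ 28  35 227] lid [ 18  47 190] tbl [107 180  75]
top plate ((514.2654418945312, -80.6387710571289), (213.90682983398438, 204.1153564453125), 1.234706163406372)
scene plate ((482.6703186035156, -217.36476135253906), (31.907724380493164, 40.42409896850586), 24.97064971923828)
wall [ 521.5 -137.2] ((14.092713356018066, 108.26029968261719), 83.25841522216797)
wall [510.  -87.4] ((90.12709045410156, 8.391807556152344), 4.544484615325928)
wall [516.2 -32.5] ((7.740602970123291, 87.996826171875), 71.95040893554688)
lid (340.14227294921875, 241.3292694091797) 8.534025192260742 340.01423785594636 241.12144053601338 (332, 233, 17, 17) [[ 458.63731595 -349.40396502   52.        ]]
scene can 309 160 17 30
scene black 310 179 13 11
cursor (238, 236, 12, 7) ((458.7745056152344, -131.6923065185547), (25.390724182128906, 12.739497184753418), 83.32093811035156)
```

```bash
python3 - <<'E'
from h import *
im=cv2.imread("top_raw.png");hsv=cv2.cvtColor(im,cv2.COLOR_BGR2HSV).astype(int);S,V=hsv[...,1],hsv[...,2]
sc=cv2.imread("scene_raw.png");hs=cv2.cvtColor(sc,cv2.COLOR_BGR2HSV).astype(int)
th=np.radians(-6.74);R=np.array([[np.cos(th),-np.sin(th)],[np.sin(th),np.cos(th)]])
def ext(n,c,z):
    L=ray(n,c[:,0],z)[:,:2]@R   # gauge-aligned coords
    return L
K=np.ones((5,5),np.uint8)
m=cv2.morphologyEx(((V<116)|(S<14)).astype(np.uint8),cv2.MORPH_OPEN,np.ones((3,3),np.uint8))
c=blobs(m,(183,170,268,260))[0];P=ray("top",c[:,0],6)[:,:2].astype(np.float32)
r=cv2.minAreaRect(P);print("top plate",r,"origin",np.array(r[0])-R@[71,-22])
for t in(195,205):
    m=cv2.morphologyEx((hs[...,2]<t).astype(np.uint8),cv2.MORPH_OPEN,np.ones((3,3),np.uint8))
    m=cv2.morphologyEx(m,cv2.MORPH_CLOSE,K)
    c=blobs(m,(190,205,302,300))[0];P=ray("scene",c[:,0],6)[:,:2].astype(np.float32)
    r=cv2.minAreaRect(P);print("scene plate",t,r,"origin",np.array(r[0])-R@[71,-22])
m=cv2.morphologyEx(((V>110)&(S<20)).astype(np.uint8),cv2.MORPH_CLOSE,K)
cs=[]
for c in blobs(m,(187,175,233,247),60)[:3]:
    P=ray("top",c[:,0],20)[:,:2].astype(np.float32);r=cv2.minAreaRect(P);print("wall",r,cv2.contourArea(c));cs.append(r[0])
if len(cs)>=2:
    mid=(np.array(cs[0])+cs[1])/2;print("origin walls",mid-R@[70,0])
# consistency of can in scene
print("can lid/bottom proj in scene",proj("scene",[[458.6,-349.4,52],[458.6,-349.4,0]]))
E
```

```text
top plate ((514.0491943359375, -82.61674499511719), (145.8750762939453, 159.07130432128906), 83.1996841430664) origin [446.12188806 -52.43593881]
scene plate 195 ((512.9852294921875, -92.41617584228516), (168.07986450195312, 162.1951446533203), 83.21781921386719) origin [445.05792321 -62.23536966]
scene plate 205 ((512.9373168945312, -92.81868743896484), (168.89053344726562, 162.1951446533203), 83.21781921386719) origin [445.01001062 -62.63788126]
wall ((522.6848754882812, -24.79043197631836), (27.617000579833984, 140.7674102783203), 71.15190887451172) 174.5
wall ((511.4532470703125, -87.23955535888672), (144.28411865234375, 8.8382568359375), 4.385547637939453) 167.5
origin walls [447.55283436 -47.79950859]
can lid/bottom proj in scene [[317.75683511 171.13742896]
 [315.28924713 185.48657033]]
```

```bash
cat >> h.py <<'E'
from scipy.spatial.transform import Rotation as Ro
def quat(deg):
    s=np.radians(deg);y=np.array([np.cos(s),np.sin(s),0]);z=np.array([0,0,-1.])
    return Ro.from_matrix(np.c_[np.cross(y,z),y,z]).as_quat()
YAW=-6.74;ORG=np.array([446.6,-52.3])
def G(x,y,z):
    t=np.radians(YAW);return np.array([ORG[0]+x*np.cos(t)-y*np.sin(t),ORG[1]+x*np.sin(t)+y*np.cos(t),z])
def gx(p):
    t=np.radians(YAW);d=np.asarray(p)[:2]-ORG;return np.array([d@[np.cos(t),np.sin(t)],d@[-np.sin(t),np.cos(t)]])
def rep(l):
    s=bot.read_state();print(l,round(s["t"],2),"tcp",s["tcp_pos"].round(1),"g",gx(s["tcp_pos"]).round(1),"F",s["contact_force"].round(1),"w",round(s["width"],1),"ff",round(s["finger_force"],1));return s
E
python3 - <<'E'
from h import *
for d in(10,190):
    for p in([458.6,-349.4,22],G(18,0,28),G(91,0,28),G(91,-75,20)): print(d,None if (q:=bot.solve_ik(p,quat(d))) is None else q.round(2))
E
```

```text
10 [-0.31  0.41 -0.45 -0.   -0.71 -2.66]
10 [ 0.31  0.26 -0.68  0.   -0.63  3.01]
10 None
10 None
190 [-0.31  0.41 -0.45  0.   -0.71  0.49]
190 [ 0.31  0.26 -0.68  0.   -0.63 -0.13]
190 [ 0.25  0.36 -0.52  0.   -0.69 -0.07]
190 [ 0.1   0.37 -0.52  0.   -0.68  0.07]
```

```bash
python3 - <<'E'
from h import *
def tri(a,b):
    A0,A1=ray("top",a,0)[0],ray("top",a,500)[0];B0,B1=ray("scene",b,0)[0],ray("scene",b,500)[0]
    da,db=A1-A0,B1-B0;s=np.linalg.lstsq(np.c_[da,-db],B0-A0,rcond=None)[0];p,q=A0+s[0]*da,B0+s[1]*db
    return p.round(),np.linalg.norm(p-q).round(1)
for a in((28,180),(72,182)):
    for b in((83,245),(133,203)): print(a,b,tri(a,b))
for r,z in((450,450),(450,400),(500,450)):
    q=bot.solve_ik([r*np.cos(.4),r*np.sin(.4),z],quat(190)); print(r,z,None if q is None else q.round(2))
E
```

```text
(28, 180) (83, 245) (array([559., 186., 334.]), np.float64(5.6))
(28, 180) (133, 203) (array([554., 151., 387.]), np.float64(35.2))
(72, 182) (83, 245) (array([562., 147., 278.]), np.float64(49.5))
(72, 182) (133, 203) (array([557., 114., 337.]), np.float64(0.2))
450 450 [ 0.84 -0.09 -0.03  0.   -1.64 -0.67]
450 400 [ 0.84 -0.09 -0.14  0.   -1.53 -0.67]
500 450 [ 0.79 -0.    0.06  0.   -1.63 -0.62]
```

```bash
python3 - <<'E'
from h import *
s=rep("start")
p=s["tcp_pos"];
bot.move_ptp([p[0]-40,p[1]-80,440],s["eef_rot"]); rep("up")
bot.move_ptp([430,-60,430],quat(190)); rep("mid")
bot.move_gripper(64,20)
bot.move_ptp([458.6,-349.4,120],quat(190)); rep("above")
cv2.imwrite("pics/above.png",np.hstack([bot.camera("top")[150:350,220:470,::-1],bot.camera("scene")[100:300,200:450,::-1]]).repeat(1,0))
E
```

```text
start 0.1 tcp [264.5 620.6 225.7] g [-259.9  646.8] F [-0.6  0.7 -0.9] w 87.5 ff 0.0
up 1.02 tcp [224.1 540.6 438.2] g [-290.5  562.7] F [-1.1  0.9 -0.7] w 87.9 ff 0.0
mid 3.29 tcp [430.3 -59.4 429.9] g [-15.4  -9. ] F [-1.1 -0.4 -0.2] w 87.5 ff 0.0
above 5.51 tcp [ 459.7 -349.2  121.2] g [  47.8 -293.3] F [-0.1  0.2  0.2] w 64.4 ff 0.0
```

View pics/above.png

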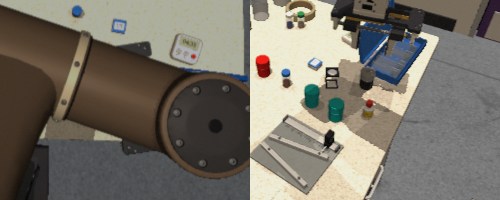

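The gripper is over the can, with the can visible in the scene half at (367,77) and the fingers clear of the case. Descending and grasping.

```bash
python3 - <<'E'
from h import *
z=120
for z in(80,55,40,30,22):
    bot.line_to([458.6,-349.4,z],120 if z>60 else 70)
    s=bot.read_state()
    if np.linalg.norm(s["contact_force"])>8: rep("contact!");break
rep("down")
bot.move_gripper(34,15); s=rep("grip")
cv2.imwrite("pics/grip.png",cv2.resize(bot.camera("scene")[120:230,250:390,::-1],None,fx=4,fy=4))
E
```

```text
down 7.53 tcp [ 458.2 -349.2   21.5] g [  46.4 -293.5] F [-0.8 -0.7  0.2] w 64.0 ff 0.0
grip 8.1 tcp [ 458.7 -349.4   22.1] g [  46.9 -293.7] F [0.2 0.8 0.1] w 36.6 ff 15.0
```

View pics/grip.png

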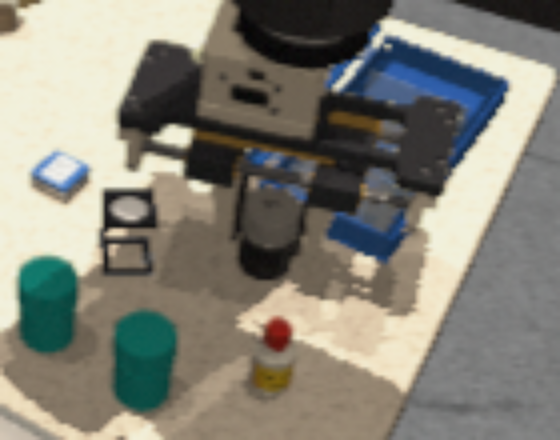

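The can is held by the lid and stands upright between the fingers. I'll lift it, carry it over the mouth, and lower it until it touches the plate.

```bash
python3 - <<'E'
from h import *
bot.line_to([458.6,-349.4,105],150); rep("lift")
bot.move_ptp(G(16,0,105),quat(173.26)); rep("over")
bot.line_to(G(16,0,34),100); s=rep("low"); f0=s["contact_force"].copy()
z=34
while z>24:
    z-=.7; bot.line_to(G(16,0,z),30); s=bot.read_state()
    if s["contact_force"][2]-f0[2]>4: break
rep("touch %.1f"%z)
cv2.imwrite("pics/touch.png",cv2.resize(bot.camera("scene")[170:310,170:310,::-1],None,fx=4,fy=4))
E
```

```text
lift 8.85 tcp [ 458.  -349.1  104.2] g [  46.2 -293.4] F [-0.6 -1.3 -0.7] w 36.7 ff 15.0
over 9.98 tcp [462.5 -54.6 104.6] g [16.  -0.4] F [ 0.1  0.8 -1.1] w 36.7 ff 15.0
low 10.84 tcp [462.8 -54.3  34.3] g [16.4 -0.1] F [-0.4  0.2 -0.3] w 37.0 ff 15.0
touch 27.7 13.09 tcp [462.6 -54.2  28.1] g [16.1  0. ] F [-1.3  0.5  4. ] w 37.4 ff 15.0
```

View pics/touch.png

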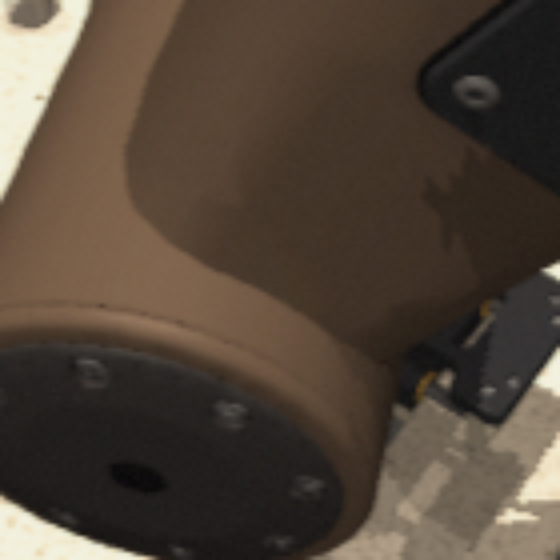

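The arm blocks this view, but contact at TCP z 28 matches the 6 mm plate. Sliding until it wedges.

```bash
python3 - <<'E'
from h import *
t=np.radians(YAW);a=np.array([np.cos(t),np.sin(t),0]);l=np.array([-np.sin(t),np.cos(t),0])
f0=bot.read_state()["contact_force"]
x=16
for x in (40,60,75,80): 
    bot.line_to(G(x,0,28),60); s=rep(x)
    if abs((s["contact_force"])@a)>9: break
else:
  while x<105:
    x+=1; bot.line_to(G(x,0,28),40); s=bot.read_state(); f=s["contact_force"]
    print(x,gx(s["tcp_pos"]).round(1),round(f@a,1),round(f@l,1),round(f[2],1))
    if f@a<-14: break
rep("wedge")
E
```

```text
40 13.69 tcp [486.8 -56.9  28.1] g [40.4  0.1] F [0.5 1.  1.1] w 36.9 ff 15.0
60 14.18 tcp [506.4 -59.3  28.1] g [60.2  0.1] F [ 0.5 -0.3  1.4] w 37.0 ff 15.0
75 14.57 tcp [521.  -61.1  28.1] g [74.9 -0. ] F [ 0.4 -2.1  3.2] w 37.3 ff 15.0
80 14.82 tcp [524.6 -61.9  28. ] g [78.6 -0.4] F [-4.2  0.4  9.3] w 37.3 ff 15.0
81 [78.7 -0.5] -7.5 1.0 11.7
82 [78.8 -0.6] -11.2 2.1 15.0
83 [80.6 -0.6] -6.8 0.1 12.8
84 [80.7 -0.7] -11.9 0.9 15.6
85 [82.5 -0.7] -7.8 -0.1 12.8
86 [82.6 -0.8] -10.8 1.3 15.9
87 [84.5 -0.7] -7.6 -0.1 12.4
88 [84.6 -0.8] -11.6 1.4 15.6
89 [86.4 -0.7] -7.7 0.1 13.0
90 [86.6 -0.8] -10.9 1.2 15.9
91 [87.7 -0.8] -10.4 0.2 14.9
92 [87.8 -0.9] -14.3 1.4 19.2
wedge 17.82 tcp [533.7 -63.5  28. ] g [87.8 -0.9] F [-14.    3.1  19.2] w 36.9 ff 15.0
```

```bash
python3 - <<'E'
from h import *
t=np.radians(YAW);a=np.array([np.cos(t),np.sin(t),0])
s=bot.read_state();g=gx(s["tcp_pos"])
bot.move_gripper(46,12); rep("open")
bot.line_to(G(g[0],g[1],28.6),60)
bot.move_gripper(34,12); s=rep("regrip")
f0=s["contact_force"]
x=g[0]
while x<100:
    x+=1; bot.line_to(G(x,g[1],28.6),40); s=bot.read_state(); f=s["contact_force"]
    print(round(x,1),gx(s["tcp_pos"]).round(1),round(f@a,1),round(f[2],1))
    if f@a<-14: break
E
```

```text
open 18.27 tcp [538.1 -63.1  27.8] g [92.1  0. ] F [-0.7  0.3 -0.4] w 45.8 ff 0.0
regrip 18.85 tcp [533.8 -63.5  28.6] g [87.9 -0.9] F [ 0.3 -0.1  0.3] w 37.3 ff 12.0
88.8 [88.5 -1. ] -1.8 2.9
89.8 [88.7 -1. ] -5.4 6.9
90.8 [89.  -1.1] -8.5 9.7
91.8 [89.4 -1.2] -10.4 12.2
92.8 [90.  -1.2] -12.4 13.8
93.8 [90.9 -1.2] -11.5 12.4
94.8 [91.4 -1.3] -13.5 15.3
95.8 [91.8 -1.4] -15.5 17.0
```

```bash
python3 - <<'E'
from h import *
s=bot.read_state();g=gx(s["tcp_pos"])
bot.line_to(G(g[0],g[1],28.6),60); rep("relax")
bot.move_gripper(62,12); rep("open")
bot.line_to(G(g[0],g[1],110),150)
bot.move_ptp(G(60,-190,200),quat(173.26)); rep("up")
t=bot.camera("top");c=bot.camera("scene")
cv2.imwrite("top2.png",t[...,::-1]);cv2.imwrite("scene2.png",c[...,::-1])
a=cv2.resize(t[165:265,170:270,::-1],None,fx=4,fy=4,interpolation=cv2.INTER_CUBIC)
b=cv2.resize(c[190:290,190:290,::-1],None,fx=4,fy=4,interpolation=cv2.INTER_CUBIC)
cv2.imwrite("pics/wedged.png",np.hstack([a,b]))
E
```

```text
relax 21.1 tcp [537.1 -64.4  28.5] g [91.3 -1.4] F [-4.7  3.4  4.4] w 37.4 ff 12.0
open 21.76 tcp [537.7 -64.5  28.6] g [91.9 -1.5] F [-0.5 -0.7  0.9] w 62.1 ff 0.0
up 23.31 tcp [ 483.5 -247.8  198.9] g [  59.6 -189.8] F [0.  0.  0.1] w 62.0 ff 0.0
```

View pics/wedged.png

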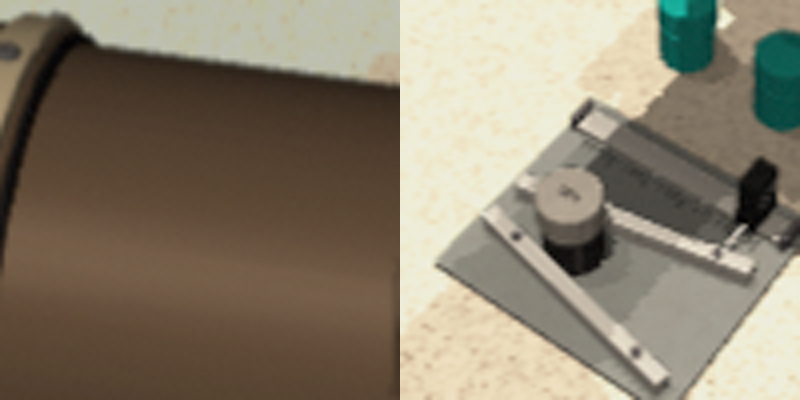

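The can is standing in the slot with its lid centre near crop (571,190). The cursor is still at the mouth end. I'll check the lid centre numerically.

```bash
python3 - <<'E'
from h import *
sc=cv2.imread("scene2.png");big=cv2.resize(sc[190:290,190:290],None,fx=4,fy=4,interpolation=cv2.INTER_CUBIC)
old=cv2.imread("scene_raw.png")
d=cv2.absdiff(sc,old).max(2)
H=cv2.cvtColor(sc,cv2.COLOR_BGR2HSV)
blk=blobs((H[...,2]<60).astype(np.uint8),(220,230,246,262),15)
for c in blk: print("black",cv2.boundingRect(c))
lid=((d>25)).astype(np.uint8)
for c in blobs(cv2.morphologyEx(lid,cv2.MORPH_OPEN,np.ones((3,3),np.uint8)),(218,222,246,262),60): print("diff",cv2.boundingRect(c))
v=H[...,2].astype(int)
for y in range(229,262,3): print(y,v[y,220:246])
# predicted outlines for axis at (91,-1.4),(88..)
ang=np.linspace(0,2*np.pi,60)
for x,y in((91,0),(91,-1.4),(88,-1),(85,0)):
    top=proj("scene",[G(x+18.8*np.cos(q),y+18.8*np.sin(q),58) for q in ang]);bot_=proj("scene",[G(x+17.5*np.cos(q),y+17.5*np.sin(q),6) for q in ang])
    print((x,y),"lid u",top[:,0].min().round(1),top[:,0].max().round(1),"v",top[:,1].min().round(1),top[:,1].max().round(1),"bottom vmax",bot_[:,1].max().round(1),"u",bot_[:,0].min().round(1),bot_[:,0].max().round(1))
E
```

```text
black (226, 246, 16, 13)
diff (224, 222, 22, 38)
229 [238 238 238 228 193 164 162 164 163 163 163 155 144 142 141 141 139 140
 116  83  68  69  63  58  72  77]
232 [226 189 166 162 162 161 161 161 163 172 173 164 166 164 175 164 120  85
  75  76  74  74  74  75  74  69]
235 [225 224 215 200 183 166 172 174 175 173 172 171 171 173 171 171 170 172
 174 149  97  75  77  74  73  73]
238 [102 106 119 136 162 176 174 170 172 158 129 111 123 129 151 175 175 177
 176 176 138  83  75  73  75  75]
241 [149 137 136 123 150 173 175 177 177 178 180 178 178 176 177 176 177 177
 179 155  99 158 172 107  71  74]
244 [137 139 137 120  95  93 126 158 172 182 182 179 178 177 176 168 147 118
  89  74  65  96 120 169 198 197]
247 [148 125 139 139 125  98  88  89  92  94  94  93  91  92  88  84  87  88
  78  64  44  65  84  96 103 109]
250 [194 203 203 166 130  97  26  42  68  92  99  96  92  90  87  76  59  37
  22  16  14  45  62  67 103 122]
253 [174 205 198 199 202 206 149  28  21  17  19  19  15  25  39  30  19  22
  21  16  23  48  61 102 126 126]
256 [122 102 110 170 203 199 198 201 201 147  34  27  23  25  36  30  19  18
  19  37  96 123 124 126 127 126]
259 [136 136 136 123 106 108 162 200 201 198 198 200 152  99 116 116 118 120
 123 122 122 121 123 122 123 130]
(91, 0) lid u 222.7 240.6 v 231.7 246.3 bottom vmax 259.5 u 224.9 240.8
(91, -1.4) lid u 223.2 241.0 v 231.2 245.8 bottom vmax 259.1 u 225.3 241.2
(88, -1) lid u 224.1 242.0 v 232.0 246.7 bottom vmax 259.9 u 226.3 242.1
(85, 0) lid u 224.9 242.9 v 233.0 247.7 bottom vmax 260.9 u 227.1 243.0
```

```bash
python3 - <<'E'
from h import *
t=np.radians(YAW);a=np.array([np.cos(t),np.sin(t),0])
bot.move_ptp(G(91.5,-1.2,100),quat(173.26))
bot.line_to(G(91.5,-1.2,30),130); bot.move_gripper(34,12); s=rep("regrip")
x,z=91.5,30
for i in range(12):
    x+=1; bot.line_to(G(x,-1.2,z),50); s=bot.read_state(); f=s["contact_force"]
    print(round(x,1),z,gx(s["tcp_pos"]).round(1),round(f@a,1),round(f[2],1))
    if f[2]>6: z+=.5
    if f@a<-16: break
bot.line_to(G(gx(s["tcp_pos"])[0]-.5,-1.2,z),50); rep("relax")
bot.move_gripper(50); s=rep("open")
E
```

```text
regrip 25.51 tcp [537.2 -64.1  30.4] g [91.3 -1.1] F [-3.5  1.8  6.3] w 37.1 ff 12.0
92.5 30 [91.5 -1.2] -6.4 9.9
93.5 30.5 [91.6 -1.3] -7.5 10.0
94.5 31.0 [91.7 -1.4] -8.7 6.1
95.5 31.5 [91.8 -1.5] -10.2 6.2
96.5 32.0 [92.  -1.7] -10.9 3.6
97.5 32.0 [92.2 -1.7] -14.1 7.7
98.5 32.5 [92.7 -1.8] -15.0 8.6
99.5 33.0 [93.2 -1.9] -15.9 8.8
100.5 33.5 [94.  -1.9] -17.2 8.4
relax 28.05 tcp [538.4 -64.5  33.7] g [92.6 -1.4] F [-4.5  2.3 -0.2] w 37.1 ff 12.0
open 28.55 tcp [539.7 -64.5  34.1] g [93.9 -1.2] F [ 0.5  0.5 -0.6] w 50.1 ff 0.0
```

```bash
python3 - <<'E'
from h import *
g=gx(bot.read_state()["tcp_pos"])
bot.line_to(G(g[0],g[1],112),150)
bot.move_ptp(G(21,-180,150),quat(173.26)); rep("side")
c=bot.camera("scene");cv2.imwrite("scene3.png",c[...,::-1])
cv2.imwrite("pics/wedged2.png",cv2.resize(c[190:290,190:300,::-1],None,fx=5,fy=5,interpolation=cv2.INTER_CUBIC))
v=cv2.cvtColor(c,cv2.COLOR_RGB2HSV)[...,2].astype(int)
for y in range(229,262,3): print(y,v[y,220:246])
E
```

```text
side 30.02 tcp [ 446.  -233.7  149.3] g [  20.6 -180.2] F [ 0.4 -0.  -0.3] w 49.7 ff 0.0
229 [241 241 242 232 196 167 167 166 168 167 168 169 169 170 168 166 165 166
 165 169 153 151 136 120 147 143]
232 [230 197 172 168 165 149 159 185 196 199 203 204 204 204 202 196 199 181
 162 168 168 167 166 167 169 154]
235 [229 229 230 214 198 204 203 203 204 175 174 201 203 203 202 203 193 181
 181 163 156 167 166 166 169 168]
238 [105 111 120 181 209 205 203 205 206 207 206 208 169 154 182 183 181 178
 179 154 133 155 169 168 168 166]
241 [151 153 140 120 166 201 205 207 210 210 199 185 181 180 180 180 184 172
 127  81  80 169 192 146 135 144]
244 [166 166 163 145 108  92  95 112 137 146 144 149 141 120 108 102  87  72
  74  68  69  87 109 169 203 201]
247 [170 151 165 165 132  90  97 100  96  97  99 100  99  94  96  92  86  89
  76  40  32  68  88  99 107 107]
250 [225 221 209 174 118  79  19  23  39  46  43  48  49  50  45  33  18  19
  19  14  16  45  64 105 130 128]
253 [201 232 220 204 207 210 153  30  22  24  23  23  23  32  37  32  17  20
  14  17  24  50 105 129 130 129]
256 [123 106 117 191 227 218 204 207 206 151  37  26  23  26  34  32  20  21
  32  51 101 128 127 130 129 129]
259 [161 159 149 128 108 112 167 205 205 203 204 206 164 116 120 124 128 127
 128 126 126 126 125 125 127 133]
```

View pics/wedged2.png

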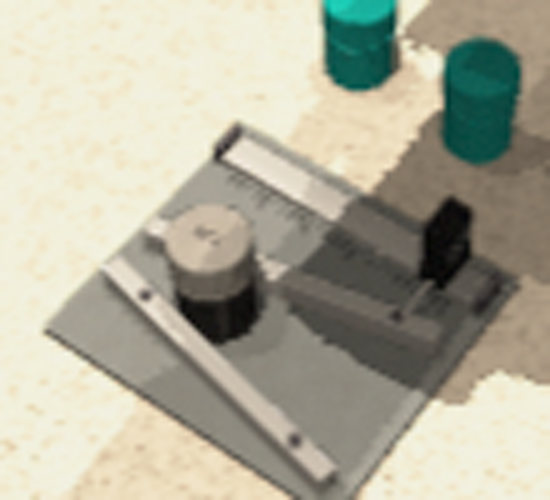

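The second push tilted the can's top slightly forward: the lid moved up about 1.5 px while the base stayed put. I'll regrip firmly at the base's position so the flat pads square it up, press it down lightly, push gently and release.

```bash
python3 - <<'E'
from h import *
bot.move_ptp(G(91.3,-1.2,95),quat(173.26))
bot.line_to(G(91.3,-1.2,29),150); bot.move_gripper(34,45); s=rep("grip")
bot.line_to(G(91.3,-1.2,27),40); rep("press")
bot.line_to(G(93.3,-1.2,27),40); s=rep("push")
bot.line_to(G(91.5,-1.2,28),40); s=rep("relax")
bot.move_gripper(50); s=rep("open")
bot.line_to(G(91.5,-1.2,95),200)
bot.move_ptp(G(21,-120,110),quat(173.26)); rep("side")
c=bot.camera("scene");cv2.imwrite("scene4.png",c[...,::-1])
v=cv2.cvtColor(c,cv2.COLOR_RGB2HSV)[...,2].astype(int)
for y in range(229,262,3): print(y,v[y,220:246])
cv2.imwrite("pics/wedged3.png",cv2.resize(c[190:290,190:300,::-1],None,fx=5,fy=5,interpolation=cv2.INTER_CUBIC))
E
```

```text
grip 31.89 tcp [537.6 -64.1  29.6] g [91.7 -1.1] F [-0.3 -0.7  1.3] w 36.6 ff 45.0
press 32.14 tcp [537.6 -64.   27.8] g [91.8 -1. ] F [-2.5  0.9  8.6] w 36.5 ff 45.0
push 32.39 tcp [537.8 -64.2  27.8] g [92.  -1.2] F [-9.   4.8 17.2] w 36.6 ff 45.0
relax 32.64 tcp [537.1 -64.2  27.9] g [91.3 -1.2] F [-1.7  1.4  3.4] w 36.6 ff 45.0
open 33.15 tcp [537.3 -64.3  27.9] g [91.5 -1.2] F [-0.4  0.4  0.2] w 50.0 ff 0.0
side 34.25 tcp [ 452.6 -174.5  109.5] g [  20.3 -120.7] F [-0.2  0.5 -0. ] w 50.0 ff 0.0
229 [242 242 241 232 197 168 166 169 168 167 168 169 168 170 170 156 144 142
 143 145 134 131 118 109 129 131]
232 [230 194 170 167 166 166 165 166 166 139 153 194 197 190 186 169 151 145
 147 145 147 144 144 146 145 132]
235 [229 229 229 229 228 219 204 205 208 209 207 205 206 207 206 204 206 204
 191 170 153 145 143 146 156 164]
238 [105 111 128 134 185 214 208 206 205 191 157 131 170 187 191 206 207 195
 182 180 173 168 168 169 168 156]
241 [153 153 150 123 164 205 207 206 208 211 214 214 211 209 211 200 187 183
 182 182 141 142 168 140 134 144]
244 [167 165 165 161 129 106 152 195 210 210 212 213 213 200 182 179 179 163
 120  78  68  75 110 175 203 203]
247 [172 151 165 163 138  99  91  90  95  98 100  99 102 100  92  87  86  80
  74  70  52  67  88  98 106 111]
250 [226 231 223 180 144 109  49  59  84  95  93  95  96  92  81  87  87  69
  35  23  13  40  59  62 104 128]
253 [201 232 229 219 208 210 154  30  21  23  18  21  22  26  31  29  23  19
  13  15   6  38  59 104 130 129]
256 [125 106 118 195 229 219 204 206 207 151  38  22  21  21  35  36  28  19
  20  30  92 124 128 130 131 130]
259 [160 160 149 128 108 112 185 228 231 220 207 206 159  82  85 110 120 121
 127 128 125 124 124 127 128 128]
```

View pics/wedged3.png

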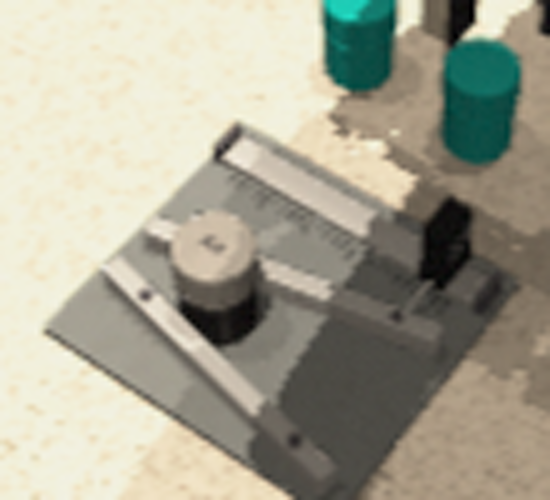

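The can is upright again, with its lid back at v≈231–246, and it held firm against a 9 N push. Its centre is at about x=91.4 in my gauge frame, so I'll take the cursor there.

```bash
python3 - <<'E'
from h import *
bot.move_ptp(G(20.5,-75.5,75),quat(173.26))
bot.line_to(G(20.5,-75.5,23),100); s=rep("down")
if np.linalg.norm(s["contact_force"])<6:
    bot.move_gripper(8,10); s=rep("grip")
    bot.line_to(G(60,-75.5,23),80); rep("mid")
    bot.line_to(G(91.6,-75.5,23),60); s=rep("end")
    e=91.4-gx(s["tcp_pos"])[0]
    if abs(e)>.3: bot.line_to(G(91.6+e,-75.5,23),30); s=rep("fix")
    bot.move_gripper(30); rep("open")
    bot.line_to(G(91.4,-75.5,90),150)
    bot.move_ptp(G(30,-200,150),quat(173.26)); rep("away")
c=bot.camera("scene");cv2.imwrite("scene5.png",c[...,::-1])
cv2.imwrite("pics/final.png",cv2.resize(c[190:290,190:300,::-1],None,fx=5,fy=5,interpolation=cv2.INTER_CUBIC))
E
```

```text
down 35.31 tcp [ 458.6 -129.9   23.4] g [ 21.  -75.7] F [-0.  -0.1  0.2] w 49.9 ff 0.0
grip 35.98 tcp [ 458.2 -129.7   23.1] g [ 20.6 -75.5] F [-1.3  1.   2.6] w 13.9 ff 10.0
mid 36.62 tcp [ 498.  -134.4   23.1] g [ 60.7 -75.5] F [ 0.5 -0.4  4. ] w 13.7 ff 10.0
end 37.3 tcp [ 529.3 -138.1   23.1] g [ 92.2 -75.5] F [ 1.4 -0.9  4.3] w 14.1 ff 10.0
fix 37.55 tcp [ 528.  -137.9   23.1] g [ 90.8 -75.5] F [ 1.  -0.7  4.4] w 14.2 ff 10.0
open 38.1 tcp [ 527.7 -137.9   22.8] g [ 90.6 -75.5] F [0.7 0.1 0.3] w 30.4 ff 0.0
away 39.35 tcp [ 452.1 -254.9  149.3] g [  29.2 -200.6] F [-0.2  0.5 -0.2] w 30.0 ff 0.0
```

View pics/final.png

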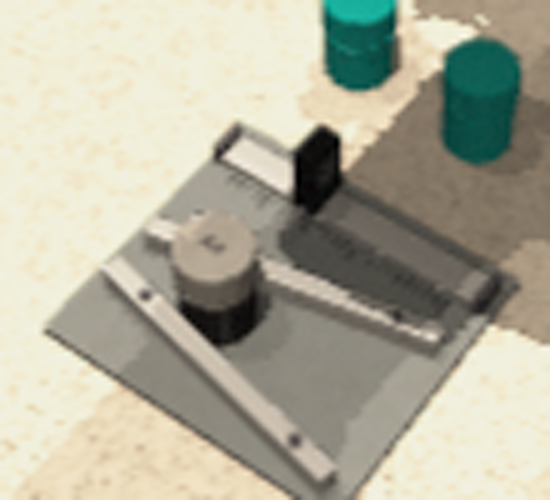

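The final picture shows the can upright and wedged, with its lid at crop (212,245). The cursor has moved level with it, to crop (317,170), and the arm is clear.

```bash
python3 -c "
from plant import bot
print(bot.close_job())"
```

```text
the job is handed in; nothing more can be done
None
```

I handed the job in at about 39 s: the can stands wedged at x ≈ 91 mm in the gauge and the cursor pointer is within about 1 mm of its middle; one push tilted the can slightly, but I squared it up again before moving the cursor.

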